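# Find the rocking bin cover and seat it

### The arm

A 7-joint arm with a two-finger parallel gripper is mounted at the origin on a cart in front of the work surface, level with it; the furniture and walls round the work are solid. World frame = base frame: x ahead of the robot, y to its left, z up, the work surface at z = 0. Lengths are in m, angles in rad, forces in N, time in s.
With the tool pointing down it reaches from about 0.425 to 0.925 m from the base axis. Payload 6.8 kg.
Tool frame: the origin (TCP) lies at the very end of the fingers, on their centre line; the grasp point (between the pads) lies 19 mm behind it; y points along the fingers, x is the direction in which the jaws open and shut, and the axes are right-handed (so a half turn about y gives the same grasp; the last joint's range is limited). The gripper opens to 85 mm and grips with 20 to 120 N. Pads are 22 mm wide; open, the fingers measure 114 mm over their backs; the gripper's body (76 mm by 85 mm) begins 54 mm behind the grasp point. The pads swing forward as they close: fully open they stand 13 mm farther back than shut.
Start: joints at [-1.39, 0.477, 0.022, 1.555, -0.011, 1.109, -0.083], TCP at [0.192, 0.647, 0.231] pointing down, gripper open.
Joint ranges: [-2.96, 2.96], [-0.34, 2.1], [-1.41, 1.46], [0.24, 2.44], [-1.37, 4.51], [0.17, 1.92], [-2.96, 2.96]. Speed limits (rad/s): [2.39, 2.39, 3.14, 3.14, 3.14, 3.14, 3.14].

### API

Orientations are given as a rotation vector (axis times angle).
In Python, from bench import r, imaging gives the robot as it stands.
- The arm moves only by the shell command python3 -m jog 'ROWS' [FORCE]. ROWS is text: rows parted by semicolons, each of 7 numbers parted by spaces: the turn, a rotation vector about the tool's x, y, z in degrees, then the shift along the tool's x, y, z in mm, then the opening, from 0 (shut) to 1 (fully open). A call has exactly 5 rows; each row shifts and turns the commanded pose from where the row before left it, along the tool's axes as they then stand; what a row does not reach is not made up. A row lasts 1/12 s, in which the tool goes at most 41.7 mm and 7.16 degrees, less where a joint would pass 70% of its speed; a pose out of reach is approached as far as the arm can. A call with a gripper value outside its range is refused whole. The fingers move at their own pace and stop on an object; FORCE is the grip in N (left out, the last holds). Time passes only in rows, so rows that do not move let the fingers close, or fill a call up. It gives the time, the measured TCP pose, the force and the opening at its end, in the units of the state.
- r.get_obs(): the state, without advancing time (a new reading comes with each control period).
- imaging.grab_frame(name): name is "scene" or "top"; returns a dict with "color" (480x640x3 uint8, red, green, blue), "z_map" (480x640 float32, m along the optical axis (not along the pixel's ray), 0 where there is no reading), "fx", "fy", "cx", "cy" (pixels), "world_to_cam" (4x4, takes a point from world to camera coordinates). Camera axes: x right, y up, looking along -z (the intrinsics and any distortion apply to the point x, -y, -z); pixel columns grow to the right and rows downward; lengths in m; the calibration is good to about 2 mm. A picture is of the moment at which its call begins.
- r.hand_in(): hands the job in, once; it reports no verdict.
The state is a dict: "clock": time; "joints": joint angles; "qvel": joint speeds; "tau": joint torques, N m; "tcp_pos": TCP position; "orientation": TCP orientation; "contact_force": force on the tool from outside, world axes, zero at the start; "moment": the same for the moment, N m; "grip_width": finger opening in m.
Only numpy, scipy, OpenCV 4.12 (cv2) and the standard library are available. Lean on these libraries where they do the work, as an engineer would, in place of code of your own. Each camera call takes 0.05 s, during which the arm holds its last target.

### The job

One of the three wooden covers on the topping bins is not seated. Press the covers down near their front edge with the fingertips until you find the one that rocks, and hold it tipped for a moment; then push that cover with a fingertip towards the back of its bin until it drops home and lies flat on the rim. Leave the other two covers seated, lift no cover off its bin, and do not disturb the bell, the dish or the jar.

Things in the scene. Friction and masses are not known exactly. Their poses are not given: they have to be found in the camera images.
- bin_a: one of three identical white topping bins in a row across the worktop, in any order, all fixed; 172 (x) x 96 x 50 mm high. Origin: centre of its underside; x along its long side to its back (away from the robot), z up. Flat rim 50 mm above the worktop, 40 mm wide at front and back, 15 mm at the long sides, round an opening of 92 x 66 mm
- bin_b: the same bin, same frame. In the middle of each long-side rim is a notch for a cover's lug: 28 mm long (x from -14 to +14 mm), 6.5 mm deep, open across the rim's whole width
- bin_c: the same bin, same frame. Every cover lies on the bin of its own letter
- cover_a: one of three identical wooden covers, loose, about 0.2 kg: plate 120 (x) x 90 x 9 mm, round knob in the middle (26 mm wide, 18 mm tall). Origin: centre of the plate's underside; x along the 120 mm to the back, z up. Under the middle of each long edge a lug, 12 mm long (x), 5 mm high; guide strips below keep it sliding along the bin's x only
- cover_b: the same cover, same frame. A seated one has its lugs in the notches: plate flat on the rim, underside 50 mm and upper face 59 mm above the worktop, up to 8 mm of play to front and back; it does not tip. Slid towards the back, lugs on the rim drop in once the cover is within 8 mm of the bin's middle, and then stop at the notch's end
- cover_c: the same cover, same frame. Just one of the three was pulled 18 to 22 mm to the front: its lugs stand on the rim, so it lies level but 5 mm high. Under 2 N on its upper face within 30 mm of the front edge tips it some 0.09 rad until that edge meets the rim (upper face there about 59 mm high); let go, it falls level again
- call_bell: bystander: counter bell, 84 mm wide, 50 mm high; origin at the centre of its underside
- coin_dish: bystander: round blue dish, 93 mm wide, 15 mm high; origin at the centre of its underside
- jar_curd: bystander: lidded preserve jar, 68 mm wide, 70 mm high; origin at the centre of its underside
Mind the look-alikes: they are no part of the job. Leave any black look-alike of the cover_b alone.

How it is judged:
On the way:
1. the loose cover is pressed by the fingers so that it rocks (tipped more than 0.045 rad while touched) (((angle between cover_a's own z axis and vertical above 0.045 rad and contact force between the fingers and cover_a above 0.3 N) or (angle between cover_b's own z axis and vertical above 0.045 rad and contact force between the fingers and cover_b above 0.3 N) or (angle between cover_c's own z axis and vertical above 0.045 rad and contact force between the fingers and cover_c above 0.3 N))), for 0.2 s.
At the end, for the whole second after the job is handed in: all three covers are at rest, flat on their own bins (tilt under 0.03 rad, underside within 2.5 mm of the rim), with the lugs in the notches (within 10.5 mm of the bin's middle lengthwise, 6 mm sideways, turned less than 0.12 rad) (z of cover_a in the frame of bin_a between 0.047 and 0.0525 m and x of cover_a in the frame of bin_a between -0.0105 and 0.0105 m and y of cover_a in the frame of bin_a between -0.006 and 0.006 m and angle between each of cover_a, cover_b, cover_c's own z axis and vertical below 0.03 rad and angle between the x axis of cover_a and the x axis of bin_a, either way round below 0.12 rad and linear speed of each of cover_a, cover_b, cover_c below 0.02 m/s and z of cover_b in the frame of bin_b between 0.047 and 0.0525 m and x of cover_b in the frame of bin_b between -0.0105 and 0.0105 m and y of cover_b in the frame of bin_b between -0.006 and 0.006 m and angle between the x axis of cover_b and the x axis of bin_b, either way round below 0.12 rad and z of cover_c in the frame of bin_c between 0.047 and 0.0525 m and x of cover_c in the frame of bin_c between -0.0105 and 0.0105 m and y of cover_c in the frame of bin_c between -0.006 and 0.006 m and angle between the x axis of cover_c and the x axis of bin_c, either way round below 0.12 rad); the robot touches nothing.
It fails at once if a cover is lifted off its bin (its middle more than 22 mm above the rim) or tipped up more than 0.4 rad (z of cover_a in the frame of bin_a above 0.072 m or angle between any of cover_a, cover_b, cover_c's own z axis and vertical above 0.4 rad or z of cover_b in the frame of bin_b above 0.072 m or z of cover_c in the frame of bin_c above 0.072 m).
It fails at once if the bell, the dish or the jar is moved by more than 20 mm (distance of any of call_bell, coin_dish, jar_curd from where it was at the start of the episode above 0.02 m).
It also fails if it takes over 48 s, if anything falls off the work surface, if the arm or the gripper's body presses on something with over 40 N, if the wrist force passes 120 N, or if a joint passes its speed limit or range.

## Working session

There is one attempt and no reset: what is moved stays moved. The work goes in short steps, Python scripts to look and compute and a shell command to move; the robot and the scene stay as the last step left them, time stands still between calls to the robot, and variables do not carry over. Pictures are saved under pics/ and viewed, and the job is handed in when it is done.

```bash
mkdir -p pics; ls; python3 - <<'E'
from bench import r, imaging
import cv2, numpy as np
o=r.get_obs(); print({k:np.round(v,3) for k,v in o.items()})
for n in ("scene","top"):
    f=imaging.grab_frame(n); cv2.imwrite(f"pics/{n}0.png",f["color"][:,:,::-1]); np.savez(f"pics/{n}0.npz",**f)
    print(n,f["fx"],f["fy"],f["cx"],f["cy"],np.round(f["world_to_cam"],3).tolist(), [k for k in f])
E
```

```text
pics
{'clock': np.float64(0.0), 'joints': array([-1.39 ,  0.478,  0.022,  1.556, -0.011,  1.109, -0.083]), 'qvel': array([-0.002, -0.   , -0.001, -0.001, -0.   ,  0.001, -0.   ]), 'tau': array([ 0.0000e+00, -5.9645e+01,  1.6080e+00, -2.8120e+01,  1.2000e-02,
        9.0000e-03, -0.0000e+00]), 'tcp_pos': array([0.192, 0.646, 0.23 ]), 'orientation': array([-1.333, -0.993,  0.995]), 'contact_force': array([-0.804, -0.23 , -0.362]), 'moment': array([-0.035, -0.029,  0.007]), 'grip_width': np.float64(0.086)}
scene 523.0655903172541 523.0655903172541 322.5945613671007 246.56853075202753 [[0.827, -0.562, -0.012, -0.551], [0.409, 0.587, 0.699, -0.068], [-0.386, -0.582, 0.716, -1.418], [0.0, 0.0, 0.0, 1.0]] ['color', 'z_map', 'fx', 'fy', 'cx', 'cy', 'world_to_cam']
top 560.7278426763191 560.7278426763191 317.00115363834806 238.67862892580936 [[-0.005, -1.0, -0.007, -0.242], [0.997, -0.005, 0.071, -0.498], [-0.071, -0.007, 0.997, -1.479], [0.0, 0.0, 0.0, 1.0]] ['color', 'z_map', 'fx', 'fy', 'cx', 'cy', 'world_to_cam']
```

View pics/scene0.png

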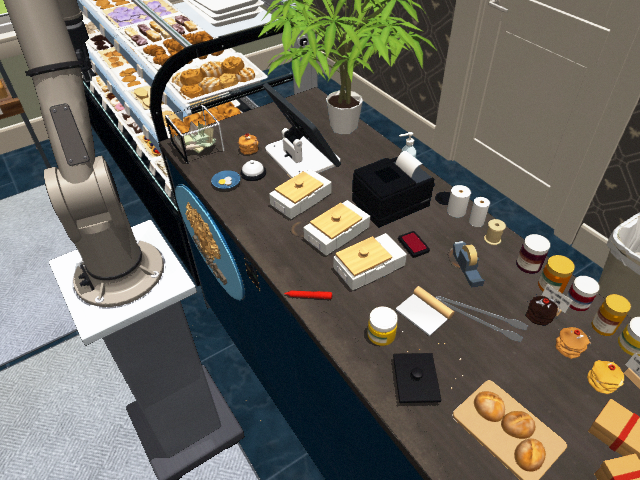

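View pics/top0.png

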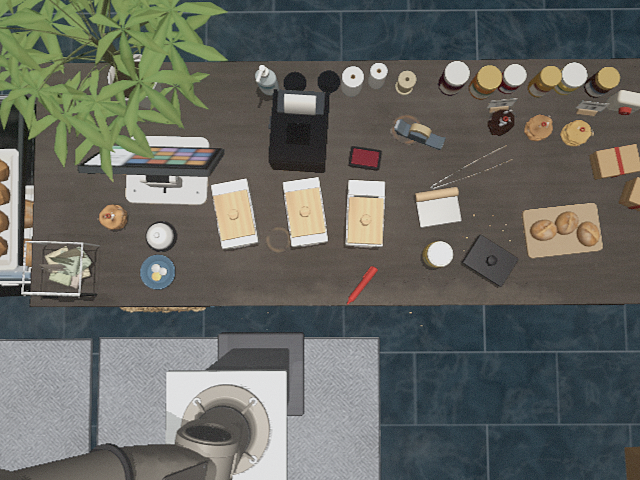

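```bash
python3 - <<'E'
from bench import r
from scipy.spatial.transform import Rotation as R
print(R.from_rotvec(r.get_obs()["orientation"]).as_matrix().round(3))
E
```

```text
[[ 0.285 -0.    -0.959]
 [ 0.959 -0.002  0.285]
 [-0.002 -1.    -0.   ]]
```

```bash
cat > h.py <<'E'
import numpy as np, cv2
def pts(f):
    z=f["z_map"]; v,u=np.mgrid[:480,:640]
    P=np.stack([(u-f["cx"])/f["fx"]*z,-(v-f["cy"])/f["fy"]*z,-z,np.ones_like(z)],-1)
    return (P@np.linalg.inv(f["world_to_cam"]).T)[...,:3]
def ray(f,u,v,h):
    T=np.linalg.inv(f["world_to_cam"]); d=T[:3,:3]@np.array([(u-f["cx"])/f["fx"],-(v-f["cy"])/f["fy"],-1]); o=T[:3,3]
    return o+d*(h-o[2])/d[2]
E
python3 - <<'E'
import numpy as np,cv2
from h import *
f=dict(np.load("pics/top0.npz")); P=pts(f); c=f["color"]; hsv=cv2.cvtColor(c,cv2.COLOR_RGB2HSV).astype(int)
H=P[...,2]
print("table z",np.median(H[265:290,210:340]))
reg=np.zeros((480,640),bool); reg[170:262,205:392]=1
wood=reg&(hsv[...,1]>50)&(hsv[...,0]<30)&(hsv[...,2]>150)&(H>.03)
white=reg&(hsv[...,1]<45)&(hsv[...,2]>130)&(H>.03)
for nm,m in (("wood",wood),("white",white),("both",wood|white)):
    cs,_=cv2.findContours(m.astype(np.uint8),cv2.RETR_EXTERNAL,cv2.CHAIN_APPROX_NONE)
    for k in sorted(cs,key=lambda k:k[:,0,0].mean()):
        if cv2.contourArea(k)<150: continue
        h=.05 if nm!="wood" else .059
        W=np.array([ray(f,u,v,h)[:2] for u,v in k[:,0]],np.float32)
        (cx,cy),(w,hh),a=cv2.minAreaRect(W)
        mm=np.zeros((480,640),np.uint8); cv2.drawContours(mm,[k],-1,1,-1)
        mm=cv2.erode(mm,np.ones((3,3)))
        hs=H[mm>0]
        print(nm,np.round([cx,cy,w,hh],4),round(a,1),"z pct",np.percentile(hs,[10,25,50,75]).round(4))
im=c[160:270,195:400,::-1]; cv2.imwrite("pics/crop0.png",cv2.resize(im,None,fx=3.9,fy=3.9,interpolation=cv2.INTER_CUBIC))
E
```

```text
table z -0.0008011191659577088
wood [ 0.5577 -0.0286  0.1193  0.0894] 11.0 z pct [0.0546 0.0564 0.0585 0.0609]
wood [ 0.5634 -0.2132  0.1195  0.0895] 7.9 z pct [0.0545 0.0564 0.0586 0.0611]
wood [ 0.5421 -0.3706  0.0913  0.1201] 87.5 z pct [0.0592 0.0613 0.0634 0.0659]
white [ 0.5627 -0.0299  0.1738  0.0963] 10.4 z pct [0.0449 0.0469 0.0491 0.0514]
white [ 0.5664 -0.2148  0.1734  0.0957] 8.0 z pct [0.0451 0.0472 0.0496 0.0518]
white [ 0.6088 -0.3726  0.0968  0.0796] 89.2 z pct [0.045  0.0466 0.049  0.0513]
both [ 0.5627 -0.0296  0.1739  0.0968] 10.3 z pct [0.048  0.0523 0.0568 0.0597]
both [ 0.5664 -0.2148  0.1734  0.0957] 8.0 z pct [0.0484 0.0526 0.057  0.06  ]
both [ 0.5617 -0.3715  0.0965  0.1731] 86.9 z pct [0.0471 0.0527 0.0618 0.0648]
```

View pics/crop0.png

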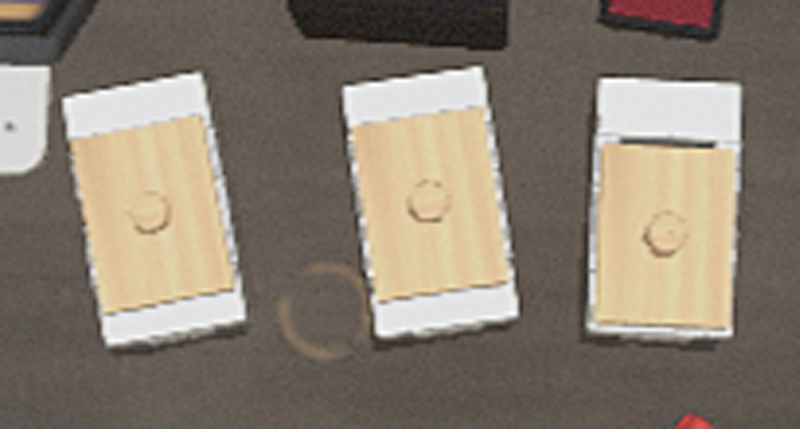

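```bash
python3 - <<'E'
import numpy as np
from h import *
Q=[]
for n in ("top","scene"):
    f=dict(np.load(f"pics/{n}0.npz")); P=pts(f)[f["z_map"]>0]; Q.append(P)
Q=np.concatenate(Q); Q=Q[(Q[:,2]<.45)]
xs=np.arange(.30,.80,.05); ys=np.arange(.7,-.56,-.05)
print("      ",xs.round(2))
for y in ys:
    print(f"{y:.2f}",[ (lambda s:int(1000*np.percentile(s,99)) if len(s)>3 else None)(Q[(abs(Q[:,0]-x)<.025)&(abs(Q[:,1]-y)<.025),2]) for x in xs])
f=dict(np.load("pics/top0.npz"))
for b,a in ((( .5617,-.3715),-2.9),): 
    c,s=np.cos(np.radians(a)),np.sin(np.radians(a)); B=np.array(b)
    for x in (-66,-60,-33,-20):print(x,B+np.array([c,s])*x/1000)
# knob top centre
print(ray(f,365.5,219.5,.082), ray(f,365.5,216,.064))
E
```

```text
[0.3  0.35 0.4  0.45 0.5  0.55 0.6  0.65 0.7  0.75]
0.70 [None, -443, -225, 0, 19, 237, 21, 325, 325, 324]
0.65 [-942, 135, 193, 229, 240, 245, 245, 246, 326, 247]
0.60 [-936, 123, 197, 227, 240, 246, 247, 246, 246, 247]
0.55 [2, 2, 1, 1, 2, 1, 2, 0, 1, 3]
0.50 [5, 111, 113, 113, 112, 6, 6, 7, 7, 6]
0.45 [1, 114, 72, 80, 115, 6, 7, 6, 6, 6]
0.40 [3, 115, 76, 79, 116, 6, 6, 6, 402, 419]
0.35 [3, 114, 112, 112, 114, 43, 6, 6, 419, 448]
0.30 [2, 5, 6, 6, 12, 62, 51, 304, 449, 423]
0.25 [3, 5, 10, 5, 7, 48, 393, 420, 448, 449]
0.20 [1, 16, 21, 19, 48, 37, 323, 403, 422, 435]
0.15 [1, 15, 19, 22, 51, 38, 29, 376, 415, 449]
0.10 [2, 5, 6, 5, 5, 6, 22, 335, 449, 380]
0.05 [2, 5, 6, 6, 6, 7, 48, 220, 448, 449]
-0.00 [4, 5, 5, 49, 63, 78, 63, 219, 416, 438]
-0.05 [5, 5, 5, 8, 63, 79, 64, 54, 5, 7]
-0.10 [4, 5, 6, 5, 60, 59, 41, 6, 82, 7]
-0.15 [5, 5, 5, 5, 27, 60, 61, 53, 125, 126]
-0.20 [4, 5, 6, 7, 63, 78, 69, 56, 126, 128]
-0.25 [3, 5, 6, 6, 63, 72, 64, 58, 126, 126]
-0.30 [5, 5, 6, 6, 65, 51, 6, 7, 6, 101]
-0.35 [5, 19, 20, 6, 69, 84, 68, 56, 18, 16]
-0.40 [3, 5, 21, 29, 68, 82, 67, 54, 18, 15]
-0.45 [5, 4, 5, 5, 6, 5, 28, 36, 5, 6]
-0.50 [5, 5, 6, 6, 5, 11, 27, 5, 6, 71]
-0.55 [4, 4, 68, 75, 74, 14, 29, 20, 5, 72]
-66 [ 0.49578452 -0.36816087]
-60 [ 0.50177684 -0.36846442]
-33 [ 0.52874226 -0.36983043]
-20 [ 0.54172561 -0.37048814]
[ 0.54099391 -0.36926883  0.082     ] [ 0.5519937  -0.37081488  0.064     ]
```

```bash
python3 -m jog '0 0 0 -29 0 -19 0; 0 0 0 -29 0 -19 0; 0 0 0 -29 0 -19 0; 0 0 0 -29 0 -19 0; 0 0 0 -29 0 -19 0' 20; python3 -m jog '0 0 0 -28 0 -30 0; 0 0 0 -28 0 -30 0; 0 0 0 -28 0 -30 0; 0 0 0 -28 0 -30 0; 0 0 0 -28 0 -30 0'
```

```text
clock: 0.52
tcp_pos: [0.2422, 0.4791, 0.2308]
orientation: [-1.333, -0.993, 0.995]
contact_force: [-0.2, 0.1, -0.3]
grip_width: 0.0256
clock: 0.93
tcp_pos: [0.3463, 0.302, 0.2312]
orientation: [-1.332, -0.994, 0.994]
contact_force: [0.5, -0.3, -0.2]
grip_width: 0.0004
```

```bash
python3 -m jog '0 0 0 -32 0 -26 0; 0 0 0 -32 0 -26 0; 0 0 0 -32 0 -26 0; 0 0 0 -32 0 -26 0; 0 0 0 -32 0 -26 0'; python3 -m jog '0 7 0 0 0 0 0; 0 7 0 0 0 0 0; 0 7 0 0 0 0 0; 0 7 0 0 0 0 0; 0 7 0 0 0 0 0';  python3 -m jog '0 7 0 0 0 0 0; 0 7 0 0 0 0 0; 0 7 0 0 0 0 0; 0 7 0 0 0 0 0; 0 7 0 0 0 0 0'; python3 -m jog '0 6.3 0 0 0 0 0; 0 0 0 0 0 0 0; 0 0 0 0 0 0 0; 0 0 0 0 0 0 0; 0 0 0 0 0 0 0'; python3 -c "
from bench import r
from scipy.spatial.transform import Rotation as R
o=r.get_obs();print(R.from_rotvec(o['orientation']).as_matrix().round(3),o['joints'].round(2))"
```

```text
clock: 1.35
tcp_pos: [0.425, 0.1116, 0.2313]
orientation: [-1.332, -0.994, 0.994]
contact_force: [1.8, 0.4, 0.1]
grip_width: -0.0001
clock: 1.77
tcp_pos: [0.4247, 0.1134, 0.2311]
orientation: [-1.507, -0.52, 0.521]
contact_force: [-0.2, 0.1, -0.5]
grip_width: -0.0001
clock: 2.18
tcp_pos: [0.4247, 0.1135, 0.2311]
orientation: [-1.571, -0.042, 0.043]
contact_force: [-0.2, 0.0, 0.8]
grip_width: -0.0004
clock: 2.6
tcp_pos: [0.4249, 0.1137, 0.2312]
orientation: [-1.57, 0.037, -0.037]
contact_force: [-0.6, -0.5, 0.4]
grip_width: -0.0003
[[ 0.999 -0.     0.048]
 [-0.048 -0.     0.999]
 [-0.    -1.    -0.   ]] [-0.81  0.07  0.43  2.11 -0.04  0.96 -0.4 ]
```

```bash
for i in 1 2 3; do python3 -m jog '0 0 0 6.24 0 -31.9 0; 0 0 0 6.24 0 -31.9 0; 0 0 0 6.24 0 -31.9 0; 0 0 0 6.24 0 -31.9 0; 0 0 0 6.24 0 -31.9 0'; done; python3 -m jog '0 0 0 0 30 0 0; 0 0 0 0 30 0 0; 0 0 0 0 30 0 0; 0 0 0 0 30 0 0; 0 0 0 0 0 0 0'; python3 - <<'E'
from bench import r, imaging
import cv2, numpy as np
for n in ("scene","top"):
    f=imaging.grab_frame(n)
    s=f["color"][210:310,300:440] if n=="scene" else f["color"][160:270,290:430]
    cv2.imwrite(f"pics/{n}1.png",cv2.resize(s[:,:,::-1],None,fx=5,fy=5,interpolation=cv2.INTER_CUBIC))
E
```

```text
clock: 3.02
tcp_pos: [0.4482, -0.0486, 0.2314]
orientation: [-1.57, 0.037, -0.038]
contact_force: [-0.1, 0.2, 0.3]
grip_width: 0.0001
clock: 3.43
tcp_pos: [0.4715, -0.2095, 0.2313]
orientation: [-1.57, 0.037, -0.038]
contact_force: [0.4, 0.1, 0.4]
grip_width: -0.0
clock: 3.85
tcp_pos: [0.4948, -0.3703, 0.2309]
orientation: [-1.57, 0.038, -0.037]
contact_force: [-0.1, 0.1, 0.1]
grip_width: 0.0001
clock: 4.27
tcp_pos: [0.4917, -0.3661, 0.1056]
orientation: [-1.565, 0.044, -0.031]
contact_force: [-0.7, 0.0, 0.8]
grip_width: 0.0
```

View pics/scene1.png

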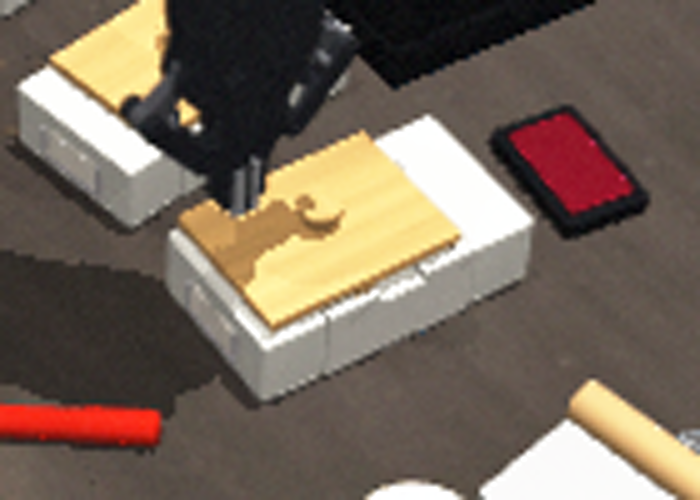

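View pics/top1.png

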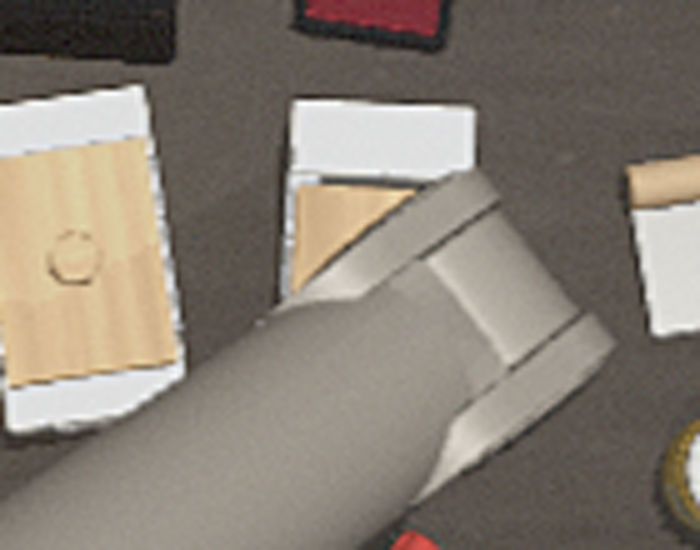

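```bash
python3 -m jog '0 0 0 0 12 0 0; 0 0 0 0 12 0 0; 0 0 0 0 12 0 0; 0 0 0 0 0 0 0; 0 0 0 0 0 0 0'; python3 -m jog '0 0 0 0 2 0 0; 0 0 0 0 2 0 0; 0 0 0 0 2 0 0; 0 0 0 0 2 0 0; 0 0 0 0 0 0 0'
```

```text
clock: 4.78
tcp_pos: [0.4943, -0.3685, 0.0747]
orientation: [-1.57, 0.04, -0.038]
contact_force: [-0.1, -0.2, 0.6]
grip_width: -0.0002
clock: 5.2
tcp_pos: [0.4946, -0.3687, 0.067]
orientation: [-1.57, 0.039, -0.039]
contact_force: [-0.1, 0.2, 0.5]
grip_width: -0.0
```

```bash
python3 -m jog '0 0 0 0 1 0 0; 0 0 0 0 1 0 0; 0 0 0 0 1 0 0; 0 0 0 0 1 0 0; 0 0 0 0 0 0 0'; python3 -m jog '0 0 0 0 1 0 0; 0 0 0 0 1 0 0; 0 0 0 0 0 0 0; 0 0 0 0 0 0 0; 0 0 0 0 0 0 0'
```

```text
clock: 5.62
tcp_pos: [0.4946, -0.3688, 0.0631]
orientation: [-1.57, 0.039, -0.039]
contact_force: [-0.2, -1.0, -0.1]
grip_width: -0.0003
clock: 6.03
tcp_pos: [0.4946, -0.3689, 0.0613]
orientation: [-1.57, 0.039, -0.039]
contact_force: [0.1, -0.3, 0.8]
grip_width: -0.0001
```

```bash
python3 -m jog '0 0 0 0 1 0 0; 0 0 0 0 0.5 0 0; 0 0 0 0 0 0 0; 0 0 0 0 0 0 0; 0 0 0 0 0 0 0'; python3 - <<'E'
from bench import r, imaging
import cv2, numpy as np
for n in ("scene",):
    f=imaging.grab_frame(n)
    s=f["color"][210:310,300:440]
    cv2.imwrite(f"pics/{n}2.png",cv2.resize(s[:,:,::-1],None,fx=5,fy=5,interpolation=cv2.INTER_CUBIC))
print(r.get_obs()["contact_force"])
E
```

```text
clock: 6.45
tcp_pos: [0.4948, -0.369, 0.0604]
orientation: [-1.57, 0.039, -0.04]
contact_force: [-1.6, 1.5, 6.8]
grip_width: -0.0004
[-2.15641991  2.66929212  5.99113058]
```

View pics/scene2.png

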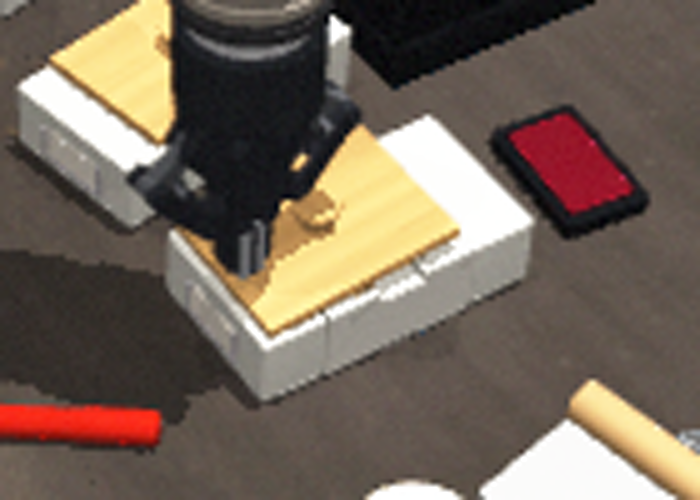

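```bash
python3 -m jog '0 0 0 0 0 0 0; 0 0 0 0 0 0 0; 0 0 0 0 0 0 0; 0 0 0 0 0 0 0; 0 0 0 0 0 0 0'; python3 - <<'E'
from bench import r, imaging
import cv2, numpy as np
from h import *
f=imaging.grab_frame("scene"); P=pts(f); c=f["color"]; h=cv2.cvtColor(c,cv2.COLOR_RGB2HSV).astype(int)
a=np.radians(-2.8); b=np.array([np.cos(a),np.sin(a)]); d=P[...,:2]-[.5617,-.3715]
X=d@b; Y=d@[-b[1],b[0]]
m=(h[...,1]>60)&(h[...,0]<30)&(abs(Y)<.044)&(X>-.083)&(X<.042)&(P[...,2]<.075)&(P[...,2]>.05)&((X+.02)**2+Y**2>.018**2)
A=np.c_[X[m],Y[m],np.ones(m.sum())]; print(m.sum(),np.linalg.lstsq(A,P[...,2][m],rcond=None)[0])
E
```

```text
clock: 6.92
tcp_pos: [0.4948, -0.369, 0.0605]
orientation: [-1.57, 0.039, -0.04]
contact_force: [-1.7, 1.6, 7.0]
grip_width: -0.0004
742 [0.08622724 0.01184807 0.06581639]
```

```bash
python3 -m jog '0 0 0 0 -2 0 0; 0 0 0 0 -3 0 0; 0 0 0 0 -3 0 0; 0 0 0 0 -3 0 0; 0 0 0 0 0 0 0'; python3 -m jog '0 0 0 4 0 0 0; 0 0 0 4 0 0 0; 0 0 0 3 0 0 0; 0 0 0 2 0 0 0; 0 0 0 0 0 0 0';  python3 - <<'E'
from bench import r, imaging
import cv2, numpy as np
f=imaging.grab_frame("scene")
s=f["color"][210:310,300:440]
cv2.imwrite(f"pics/scene3.png",cv2.resize(s[:,:,::-1],None,fx=5,fy=5,interpolation=cv2.INTER_CUBIC))
E
```

```text
clock: 7.38
tcp_pos: [0.495, -0.3691, 0.0714]
orientation: [-1.571, 0.038, -0.04]
contact_force: [0.0, 0.3, 0.2]
grip_width: 0.0002
clock: 7.8
tcp_pos: [0.5084, -0.3693, 0.0706]
orientation: [-1.57, 0.038, -0.038]
contact_force: [-0.0, -0.3, -0.1]
grip_width: 0.0003
```

View pics/scene3.png

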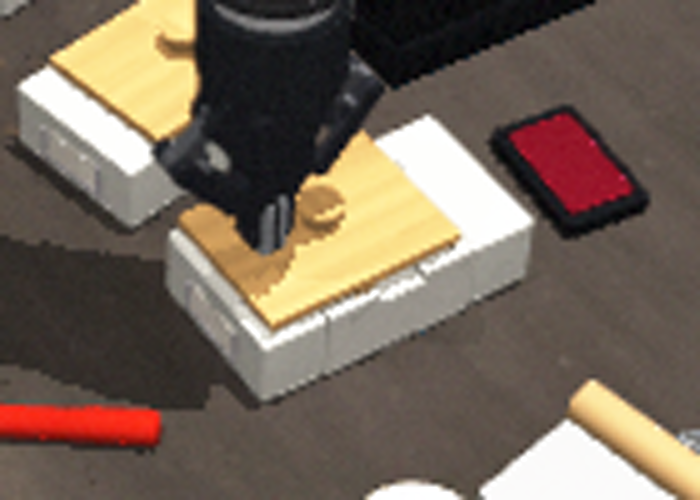

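```bash
python3 -m jog '0 0 0 2.5 0 0 0; 0 0 0 2.5 0 0 0; 0 0 0 2.5 0 0 0; 0 0 0 2.5 0 0 0; 0 0 0 2 0 0 0'; python3 -m jog '0 0 0 1.5 0 0 0; 0 0 0 1.5 0 0 0; 0 0 0 1.5 0 0 0; 0 0 0 1.5 0 0 0; 0 0 0 1.5 0 0 0';   python3 - <<'E'
from bench import r, imaging
import cv2, numpy as np
f=imaging.grab_frame("scene")
s=f["color"][210:310,300:440]
cv2.imwrite(f"pics/scene4.png",cv2.resize(s[:,:,::-1],None,fx=5,fy=5,interpolation=cv2.INTER_CUBIC))
E
```

```text
clock: 8.27
tcp_pos: [0.52, -0.3701, 0.0708]
orientation: [-1.57, 0.039, -0.039]
contact_force: [-0.8, -0.3, 1.1]
grip_width: 0.0005
clock: 8.68
tcp_pos: [0.527, -0.3707, 0.0707]
orientation: [-1.571, 0.039, -0.039]
contact_force: [-2.1, 0.2, 1.9]
grip_width: 0.0002
```

View pics/scene4.png

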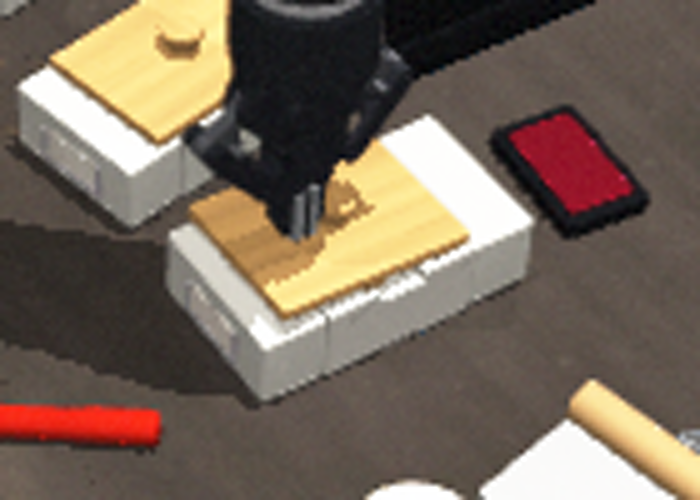

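```bash
cat > chk.py <<'E'
from bench import r, imaging
import cv2, numpy as np,sys
from h import *
f=imaging.grab_frame("scene"); P=pts(f); c=f["color"]; h=cv2.cvtColor(c,cv2.COLOR_RGB2HSV).astype(int)
cv2.imwrite(sys.argv[1],cv2.resize(c[210:310,300:440,::-1],None,fx=5,fy=5,interpolation=cv2.INTER_CUBIC))
a=np.radians(-2.8); b=np.array([np.cos(a),np.sin(a)]); d=P[...,:2]-[.5617,-.3715]
X=d@b; Y=d@[-b[1],b[0]]
m=(h[...,1]>60)&(h[...,0]<30)&(abs(Y)<.044)&(X>-.09)&(X<.08)&(P[...,2]<.071)&(P[...,2]>.05)
A=np.c_[X[m],Y[m],np.ones(m.sum())]; print(m.sum(),"slope x,y,z0",np.linalg.lstsq(A,P[...,2][m],rcond=None)[0].round(4),"X 1/99%",np.percentile(X[m],[1,99]).round(4), "med z",np.median(P[...,2][m]).round(4))
E
python3 -m jog '0 0 0 1.5 0 0 0; 0 0 0 1.5 0 0 0; 0 0 0 1.5 0 0 0; 0 0 0 1.5 0 0 0; 0 0 0 0 0 0 0'; python3 chk.py pics/s5.png
```

```text
clock: 9.15
tcp_pos: [0.5338, -0.3705, 0.0707]
orientation: [-1.57, 0.038, -0.039]
contact_force: [-0.6, -0.4, 1.1]
grip_width: 0.0001
897 slope x,y,z0 [-0.0001  0.0573  0.0612] X 1/99% [-0.0661  0.0515] med z 0.0605
```

View pics/s5.png

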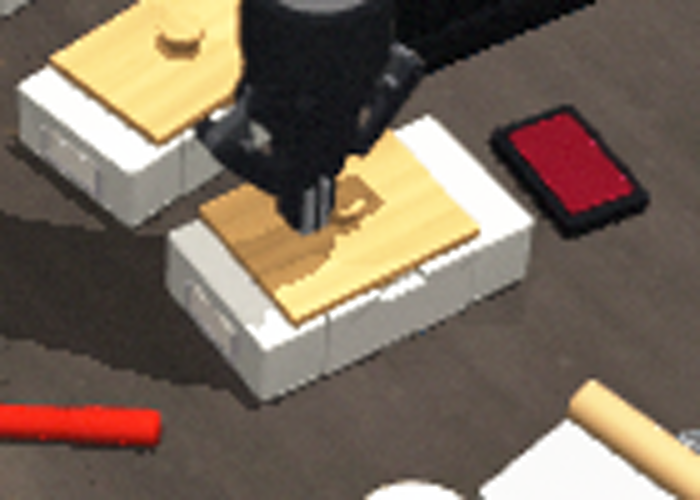

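```bash
python3 -m jog '0 0 0 1.5 0 0 0; 0 0 0 1.5 0 0 0; 0 0 0 1.5 0 0 0; 0 0 0 1 0 0 0; 0 0 0 0 0 0 0'; python3 -m jog '0 0 0 0 0 0 0; 0 0 0 -3 0 0 0; 0 0 0 -5 0 0 0; 0 0 0 -8 0 0 0; 0 0 0 -5 -5 0 0';python3 -m jog '0 0 0 -5 -25 0 0; 0 0 0 -5 -35 0 0; 0 0 0 0 -35 0 0; 0 0 0 -20 -20 20 0; 0 0 0 0 0 38 0'; python3 -m jog '0 0 0 0 0 38 0; 0 0 0 0 0 38 0; 0 0 0 0 0 38 0; 0 0 0 0 0 38 0; 0 0 0 0 0 38 0';python3 -m jog '0 0 0 0 0 38 0; 0 0 0 0 0 38 0; 0 0 0 0 0 38 0; 0 0 0 0 0 0 0; 0 0 0 0 0 0 0'; python3 chk.py pics/s6.png;  python3 - <<'E'
from bench import imaging
import numpy as np,cv2
from h import *
f=imaging.grab_frame("top"); P=pts(f); c=f["color"]; hsv=cv2.cvtColor(c,cv2.COLOR_RGB2HSV).astype(int)
cv2.imwrite("pics/top6.png",c[...,::-1]); H=P[...,2]
reg=np.zeros((480,640),bool); reg[170:262,205:392]=1
wood=reg&(hsv[...,1]>50)&(hsv[...,0]<30)&(hsv[...,2]>150)&(H>.03)&(H<.1)
white=reg&(hsv[...,1]<45)&(hsv[...,2]>130)&(H>.03)&(H<.1)
for nm,m in (("wood",wood),("both",wood|white)):
    cs,_=cv2.findContours(m.astype(np.uint8),cv2.RETR_EXTERNAL,cv2.CHAIN_APPROX_NONE)
    for k in sorted(cs,key=lambda k:k[:,0,0].mean()):
        if cv2.contourArea(k)<150: continue
        W=np.array([ray(f,u,v,.05 if nm=="both" else .059)[:2] for u,v in k[:,0]],np.float32)
        (cx,cy),(w,hh),a=cv2.minAreaRect(W)
        mm=np.zeros((480,640),np.uint8); cv2.drawContours(mm,[k],-1,1,-1); mm=cv2.erode(mm,np.ones((3,3)))
        print(nm,np.round([cx,cy,w,hh],4),round(a,1),np.percentile(H[mm>0],[25,50]).round(4))
E
```

```text
clock: 9.62
tcp_pos: [0.5387, -0.371, 0.0708]
orientation: [-1.57, 0.039, -0.039]
contact_force: [-0.3, -0.6, -0.1]
grip_width: -0.0001
clock: 10.03
tcp_pos: [0.5156, -0.3697, 0.075]
orientation: [-1.569, 0.041, -0.038]
contact_force: [0.0, -0.4, 0.5]
grip_width: 0.0001
clock: 10.45
tcp_pos: [0.4875, -0.3176, 0.1962]
orientation: [-1.576, 0.042, -0.052]
contact_force: [0.2, 0.2, -0.5]
grip_width: 0.0005
clock: 10.87
tcp_pos: [0.4991, -0.1194, 0.1912]
orientation: [-1.57, 0.039, -0.04]
contact_force: [0.9, 0.3, 0.6]
grip_width: -0.0001
clock: 11.28
tcp_pos: [0.5053, -0.0047, 0.1909]
orientation: [-1.57, 0.035, -0.035]
contact_force: [-0.2, -0.9, 0.4]
grip_width: 0.0
1061 slope x,y,z0 [0.0005 0.0044 0.0587] X 1/99% [-0.0656  0.052 ] med z 0.0588
wood [ 0.5577 -0.0285  0.1194  0.0896] 11.0 [0.0563 0.0586]
wood [ 0.5635 -0.2133  0.1195  0.0896] 8.0 [0.0561 0.0585]
wood [ 0.5552 -0.3699  0.0884  0.12  ] 89.3 [0.0564 0.0586]
both [ 0.5628 -0.0298  0.1735  0.0964] 10.5 [0.0519 0.0566]
both [ 0.5664 -0.2148  0.1734  0.0957] 8.0 [0.0524 0.0568]
both [ 0.5618 -0.3716  0.0964  0.1732] 86.8 [0.0525 0.057 ]
```

View pics/top6.png

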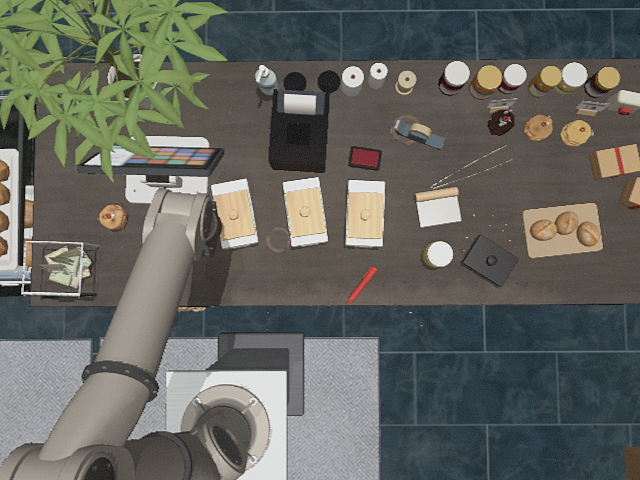

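View pics/s6.png

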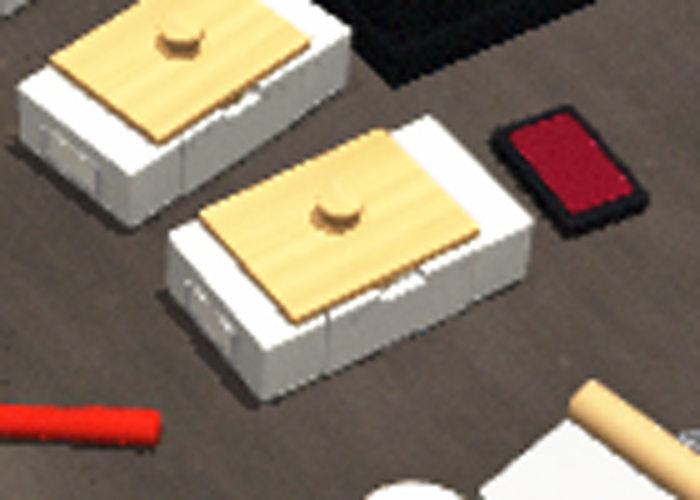

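```bash
python3 -m jog '0 0 0 -10 0 -25 0; 0 0 0 -10 0 -25 0; 0 0 0 -10 0 -25 0; 0 0 0 0 0 0 0; 0 0 0 0 0 0 0'; python3 - <<'E'
from bench import imaging
import cv2, numpy as np
f=imaging.grab_frame("scene"); c=f["color"]; o=np.load("pics/scene0.npz")["color"]
a=np.vstack([o[140:290,190:430],c[140:290,190:430]])
cv2.imwrite("pics/s7.png",cv2.resize(a[...,::-1],None,fx=2,fy=2)); 
s=(slice(310,350),slice(360,405)); print("jar diff",np.abs(o[s].astype(int)-c[s]).mean())
E
```

```text
clock: 11.8
tcp_pos: [0.4708, -0.0836, 0.191]
orientation: [-1.57, 0.044, -0.045]
contact_force: [-0.0, 0.7, 0.4]
grip_width: -0.0001
jar diff 5.978518518518518
```

View pics/s7.png

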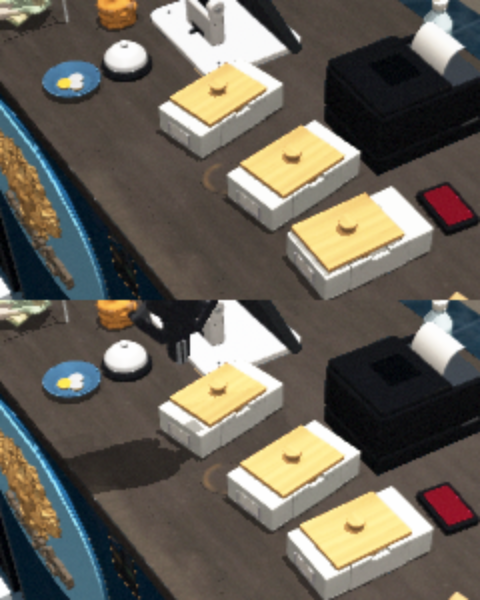

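The before/after picture shows the dish at (72,380) and the bell at (127,358) unmoved. All three covers lie alike on their bins. Handing in.

```bash
python3 -c "
from bench import r
print(r.hand_in())"
```

```text
the job is handed in; nothing more can be done
None
```

The loose cover was the one on the rightmost bin, and it now lies flat and seated. The job was handed in at about 11.9 s, with no verdict reported.

- **Finding it:** I picked it out from the images, where it stood 5 mm high and about 20 mm to the front. I did not press the other two, which measured seated at 58.5 mm.
- **Rocking:** I pressed it near its front edge with shut fingertips at about 7 N. The depth points showed a tilt of 0.086 rad, held for more than 0.4 s.
- **Pushing home:** I let it fall level, then pushed its knob towards the back with the fingertips until it dropped.

**Last checks:**
- The pushed cover's upper face is at 58.7 mm, with a slope under 0.005.
- It sits 6.6 mm in front of its bin's middle, inside the 8 mm of play. The last 5 mm of push left its measured place unchanged, although the fingers moved on; I could not explain this.
- Its measured turn against the bin is about 2.5°, inside the limit.
- The other two covers measured within 0.1 mm of where they started.
- The bell and dish look unmoved in the before/after picture. I never went near the jar, and it looks unmoved in the top picture. The arm was clear of everything.

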